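Put the hex key away in the bit case

TASK

Lift the loose lid off the grey bit case by its knob and set it down flat, knob up, in the middle of the cork mat. Then lay the hex key flat on the floor of the open case, beside the bits. Set both down gently rather than dropping them, and leave the case and the other things on the bench where they are.

Things in the scene. Friction and masses are not known exactly. Their poses are not given: they have to be found in the camera images.
- case: Open grey plastic bit case, 190 (x) x 150 (y) x 48 (z) mm outside, walls and floor 4 mm thick, about 1.5 kg, standing loose on the bench. Origin: centre of its underside; z up, x along its long side. Inside, a black rail of upright steel bits 20 mm wide and 34 mm high (above the case's underside) runs along the whole +y wall; the free floor is x -91 to +91, y -71 to +51 mm, its surface 4 mm above the origin. At the start the lid covers it.
- lid: Loose grey lid resting on the case, neither clipped nor hinged: a plate 194 x 154 x 4 mm with a lip 5 mm deep under it (174 x 134 mm, about 4 mm play in the case mouth), 0.12 to 0.24 kg with its knob. Origin: centre of the lip's lower edge, which is the lid's underside; x along the long side, z up. The plate's top is 9 mm above the origin. On the case the origin is 43 mm above the case's underside; it starts with the case's yaw.
- lid_knob: The lid's black upright cylindrical knob at the middle of the lid, 28 mm diameter, 32 mm high. Origin: centre of its foot, on the plate's top.
- mat: Thin brown cork mat fixed to the bench, 250 (x) x 190 (y) x 3 mm, on the left or on the right of the case. Origin: centre of its underside (bench height); z up. It starts empty.
- hex_key: Steel L-shaped hex key lying flat on the bench, 12 mm across flats, 0.15 to 0.22 kg, on the other side of the case from the mat. Origin: under the middle of the long arm, at bench height. Long arm along x, 140 mm over all (x -70 to +70); the short arm leaves the +x end towards +y, reaching y = +49 mm (55 mm over all, its centre line at x = +64). z up.
- hex_key_grip (a point): Point on the long arm's centre line, 15 mm from its middle towards the bend and 6 mm above the underside, near the centre of mass; a good place to grip, across the arm. Axes as the hex key.
- hex_key_long_end (a point): Centre of the free end face of the long arm (x -70, y 0, z 6 mm in the hex key's frame).
- hex_key_short_end (a point): Centre of the free end face of the short arm (x +64, y +49, z 6 mm in the hex key's frame).
- screwdriver: Bystander: red-handled screwdriver 200 mm long lying at the far right of the bench, across the robot's view. Origin under its length, at bench height; x along its length.
- mug: Bystander: empty green ceramic mug, 80 mm diameter, 90 mm high, beyond the case. Origin: centre of its underside.
- spirit_level: Bystander: aluminium spirit level 200 x 22 x 45 mm, standing on its edge at the far left of the bench. Origin: centre of its underside, x along its length.
Mind the look-alikes: they are no part of the job. There is more than one size of the hex_key; the one meant has the size given above. Leave any pink look-alike of the lid alone.

How it is judged:
On the way, in this order (a step that is already met when the one before it is completed fails the run):
1. the lid is lifted clear of the case, held by its knob (z of lid in the frame of case above 0.07 m and contact force between lid_knob and the fingers above 0.5 N), for 0.2 s.
2. the lid lies flat, knob up, on the mat and is released (horizontal distance between lid and mat below 0.06 m and z of lid in the frame of mat below 0.008 m and angle between lid's own z axis and vertical below 0.06 rad and contact force between lid and the fingers below 0.1 N and linear speed of lid below 0.02 m/s), for 0.2 s.
At the end, for the whole second after the job is handed in: The lid lies at rest on the cork mat, knob up, within 0.06 rad of level and its centre within 60 mm of the mat's centre; the hex key lies at rest flat on the floor of the upright case, its grip point and both ends inside the walls and no more than 20 mm above the case's underside; both are released (all of step 2 and x of hex_key_grip in the frame of case between -0.095 and 0.095 m and y of hex_key_grip in the frame of case between -0.075 and 0.075 m and z of hex_key_grip in the frame of case between 0 and 0.02 m and x of hex_key_long_end in the frame of case between -0.095 and 0.095 m and y of hex_key_long_end in the frame of case between -0.075 and 0.075 m and z of hex_key_long_end in the frame of case between 0 and 0.02 m and x of hex_key_short_end in the frame of case between -0.095 and 0.095 m and y of hex_key_short_end in the frame of case between -0.075 and 0.075 m and z of hex_key_short_end in the frame of case between 0 and 0.02 m and contact force between hex_key and the fingers below 0.1 N and linear speed of hex_key below 0.02 m/s and angle between case's own z axis and vertical below 0.05 rad); the robot touches nothing.
It fails at once if the lid is dropped or flung (over 0.7 m/s, as after a fall of 25 mm, with no finger on it) (contact force between lid and the fingers below 0.05 N and linear speed of lid above 0.7 m/s).
It fails at once if the hex key is dropped or flung (over 0.7 m/s, as after a fall of 25 mm, with no finger on it) (contact force between hex_key and the fingers below 0.05 N and linear speed of hex_key above 0.7 m/s).
It fails at once if the bit case is shifted by more than 30 mm (distance of case from where it was at the start of the episode above 0.03 m).
It fails at once if the mug, spirit level or screwdriver is shifted by more than 30 mm (distance of any of mug, spirit_level, screwdriver from where it was at the start of the episode above 0.03 m).
It also fails if it takes over 70 s, if anything falls off the work surface, if the arm or the gripper's body presses on something with over 40 N, if the wrist force passes 120 N, or if a joint passes its speed limit or range.

ROBOT

A 6-joint arm with a two-finger parallel gripper is mounted at the origin on the work surface. World frame = base frame: x ahead of the robot, y to its left, z up, the work surface at z = 0. Lengths are in m, angles in rad, forces in N, time in s.
With the tool pointing down it reaches from about 0.275 to 0.875 m from the base axis. Payload 12.5 kg.
Tool frame: the origin (TCP) lies midway between the tips of the shut fingers; the grasp point (between the pads) lies 19 mm behind it (env.tcp_to_grasp is the distance from the TCP to the grasp point, in m); y points along the fingers, z is the direction in which the jaws open and shut, and the axes are right-handed (so a half turn about y gives the same grasp; the last joint's range is limited). The gripper opens to 85 mm and grips with 20 to 120 N. Pads are 22 mm wide; open, the fingers measure 114 mm over their backs; the gripper's body (76 mm by 85 mm) begins 54 mm behind the grasp point. The pads swing forward as they close: fully open they stand 13 mm farther back than shut.
Start: joints at [-1.232, 0.351, 1.652, -0, 1.139, -0.085], TCP at [0.226, -0.501, 0.231] pointing down, gripper open.
Joint ranges: [-2.75, 2.75], [-0.79, 2.1], [0.01, 2.65], [-1.57, 4.71], [0.07, 3.14], [-2.87, 2.87]. Speed limits (rad/s): [2.22, 2.22, 2.79, 3.14, 3.14, 3.14].

INTERFACE

Orientations are given as a unit quaternion [w, x, y, z].
In Python, from rig import env, ik, vision, ticket gives the robot as it stands. The module is installed in compiled form; this text tells all that it offers. Calls block until the motion is done:
- env.reach(position, orientation): joint-space move of the TCP to a pose.
- env.movel(position, velocity=0.15, rotation=None, until_force=None): straight line of the TCP; rotation=None keeps the orientation; velocity is the mean speed in m/s. With until_force (N) it stops when the force on the tool has changed by that much, and returns True; else False.
- env.movej(angles): joint-space move.
- env.gripper_open() and env.clamp(grip_force=None): open the fingers fully, or close them until they stop; grip_force is the grip in N (None keeps the last).
- env.pause(seconds).
- ik(position, orientation): joint angles nearest the present ones, or None.
- env.state(): the state.
- vision.grab_frame(name): name is "scene" or "top"; returns (picture, depth): 400x640x3 uint8, red, green, blue; 400x640 float32, m along the optical axis (not along the pixel's ray), 0 where there is no reading.
- vision.camera_model(name): a dict with "fov_y" (degrees; the focal length in pixels is half the picture's height over the tangent of half this angle, whatever the lens; pixels are square), "cx", "cy" (the principal point, pixels), "R" (3x3) and "t" (3): a world point X has camera coordinates R X + t. Camera axes: x right, y down, z forward; pixel columns grow to the right and rows downward; lengths in m; the calibration is good to about 2 mm. A picture is of the moment at which its call begins. camera_model takes no time and is no camera call.
A pose or a line that the arm cannot do raises env.Unreachable and nothing moves.
- ticket.sign_off(): hands the job in, once; it reports no verdict.
The state is a dict: "time_s": time; "q": joint angles; "joint_velocities": joint speeds; "effort": joint torques, N m; "position": TCP position; "tool_rot": TCP orientation; "wrist_force": force on the tool from outside, world axes, zero at the start; "moment": the same for the moment, N m; "width": opening from 0.0 (shut) to 1.0 (fully open).
Only numpy, scipy, OpenCV 4.12 (cv2) and the standard library are available. Lean on these libraries where they do the work, as an engineer would, in place of code of your own. Each camera call takes 0.05 s, during which the arm holds its last target. There are 200 camera calls.

## Working session

There is one attempt and no reset: what is moved stays moved. The work goes in short steps, each a Python script; the robot and the scene stay as the last script left them, time stands still between calls to the robot, and variables do not carry over. Pictures are saved under pics/ and viewed, about 8 in all and at most 12, crops included, and the job is handed in when it is done.

```bash
mkdir -p pics; ls; python3 - <<'E'
from rig import env, ik, vision
import cv2, numpy as np
for n in ("scene","top"):
    p,d=vision.grab_frame(n); cv2.imwrite(f"pics/{n}0.png",p[:,:,::-1]); np.savez(f"{n}0.npz",p=p,d=d)
    m=vision.camera_model(n); print(n,m, d.min(), d.max(), (d==0).mean())
s=env.state(); print(s["position"],s["tool_rot"],s["width"],s["time_s"],env.tcp_to_grasp)
E
```

```text
pics
scene {'fov_y': 45.146400086868695, 'cx': 317.78611549689896, 'cy': 206.79025128399184, 'R': array([[ 0.78529791,  0.6188678 , -0.01760221],
       [ 0.4730489 , -0.61812108, -0.62781451],
       [-0.39941449,  0.48469471, -0.77816393]]), 't': array([-0.35365672, -0.2217697 ,  1.60379515])} 0.0 3.6733286 0.00388671875
top {'fov_y': 45.50085643753195, 'cx': 317.5708172700895, 'cy': 203.1796189744914, 'R': array([[-0.02349713, -0.99945321,  0.02326294],
       [-0.99583038,  0.02134761, -0.08869126],
       [ 0.08814615, -0.02524993, -0.99578748]]), 't': array([-0.05935123,  0.52607155,  1.33527915])} 0.0 2.2751272 0.00406640625
[ 0.2260953  -0.50104922  0.23084099] [ 0.14866943 -0.14875942  0.69163336 -0.69094959] 1.0018528567300955 0.1 0.0187
```

View pics/top0.png

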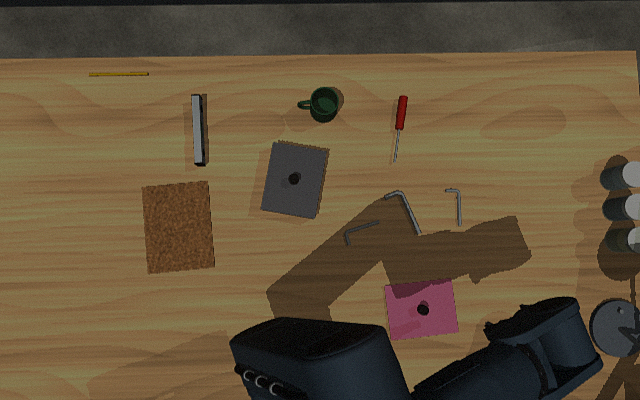

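View pics/scene0.png

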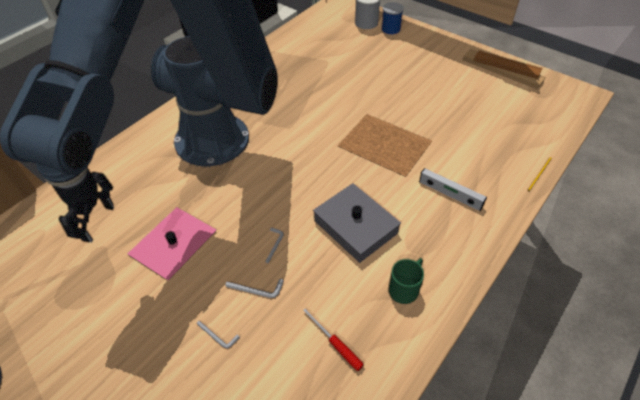

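The top view shows the lidded case at (295,180) with its knob at (294,178), the mat at (178,227), and the pink look-alike at (422,308). There are three hex-key candidates: A (362,232), B (405,212) and C (457,205). I'll measure them by mask and enlarge a crop.

```bash
cat > h.py <<'E'
import numpy as np, cv2
from rig import env, ik, vision
def F(m): return 200/np.tan(np.radians(m["fov_y"])/2)
def ray(n,uv,z):
    m=vision.camera_model(n); f=F(m); uv=np.atleast_2d(np.float64(uv))
    d=np.c_[(uv[:,0]-m["cx"])/f,(uv[:,1]-m["cy"])/f,np.ones(len(uv))]@m["R"]
    o=-m["R"].T@m["t"]; z=np.broadcast_to(z,len(uv))
    return o+d*((z-o[2])/d[:,2])[:,None]
def cloud(n,d):
    m=vision.camera_model(n); f=F(m); v,u=np.mgrid[:400,:640]
    P=np.stack([(u-m["cx"])/f*d,(v-m["cy"])/f*d,d],-1)
    return (P-m["t"])@m["R"]
def proj(n,X):
    m=vision.camera_model(n); f=F(m); c=np.atleast_2d(X)@m["R"].T+m["t"]
    return c[:,:2]/c[:,2:]*f+[m["cx"],m["cy"]]
def big(mask):
    c,_=cv2.findContours(mask.astype(np.uint8),0,1); return max(c,key=cv2.contourArea)
def rect(n,c,z):
    w=ray(n,c.reshape(-1,2),z)[:,:2]; (cx,cy),(a,b),t=cv2.minAreaRect((w*1000).astype(np.float32))
    if a<b: a,b,t=b,a,t+90
    return np.array([cx,cy])/1000,a,b,(t+90)%180-90   # long axis yaw deg
E
python3 - <<'E'
from h import *
t=np.load("top0.npz"); p=t["p"]; P=cloud("top",t["d"]); hsv=cv2.cvtColor(p,cv2.COLOR_RGB2HSV)
H,S,V=[hsv[...,i].astype(int) for i in range(3)]
print("bench z",np.median(P[100:140,460:560,2]),"lid z",np.median(P[150:170,280:310,2]))
roi=np.zeros((400,640),bool); roi[130:230,245:345]=1
c=big(roi&(S<60)&(V>25)); print("lid",rect("top",c,.052))
roi[:]=0; roi[165:195,280:310]=1
k=roi&(V<35); u=np.argwhere(k).mean(0)[::-1]; print("knob px",u,k.sum(),ray("top",u,.075))
roi[:]=0; roi[165:290,120:235]=1
for thr in (150,): 
    print("mat pix",hsv[230,180],hsv[230,240]); 
    c=big(cv2.morphologyEx((roi&(V<165)&(H<20)).astype(np.uint8),cv2.MORPH_OPEN,np.ones((5,5)))); print("mat",rect("top",c,.003))
print(hsv[232,362],hsv[210,407],hsv[207,459],hsv[230,385],hsv[207,440])
for nm,(x0,x1,y0,y1) in dict(A=(335,383,212,250),B=(380,425,185,240),C=(440,468,182,230)).items():
    roi[:]=0; roi[y0:y1,x0:x1]=1
    c=big(roi&(S<75)); print(nm,cv2.contourArea(c),rect("top",c,.009))
cv2.imwrite("pics/keys.png",cv2.resize(p[175:255,330:480,::-1],None,fx=5,fy=5,interpolation=cv2.INTER_CUBIC))
E
```

```text
bench z -0.0006723161268185527 lid z 0.05081852140272054
lid (array([ 0.58973486, -0.00448949]), 194.02349853515625, 153.60865783691406, -11.257026672363281)
knob px [293.82692308 178.21153846] 104 [[ 0.59047728 -0.00612771  0.075     ]]
mat pix [ 16 161 103] [ 15 120 134]
mat (array([0.46920844, 0.33190784]), 334.34320068359375, 323.8240051269531, 0.7384827733039856)
[ 18 129  81] [20 70 33] [ 90   7 108] [ 19 139  77] [ 18 122 127]
A 113.5 (array([ 0.45067688, -0.19137469]), 113.22055053710938, 37.74056625366211, -54.74824523925781)
B 217.5 (array([ 0.50218231, -0.32882098]), 146.39532470703125, 50.50897216796875, 41.55978012084961)
C 109.5 (array([ 0.51102701, -0.47772073]), 111.38027954101562, 38.4201545715332, 17.83846092224121)
```

View pics/keys.png

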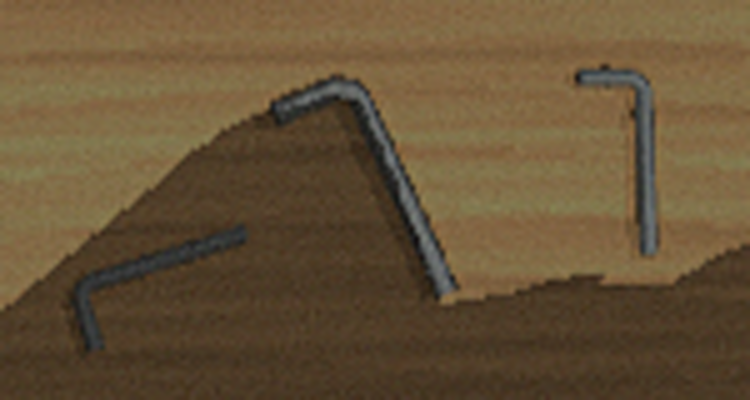

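B, (401,192) bend to (419,234) free end, is the one meant. It measures about 146 x 50 mm in mask extents, close to the 140 x 55 given; A and C are both about 112 x 38. The crop shows B's bend at crop px (355,85), long end (447,293) and short end (278,112). Next I'll find the mat and key poses and cross-check the knob in the scene view.

```bash
cat >> h.py <<'E'
from scipy.spatial.transform import Rotation as Rot
def down(yaw):
    # jaw axis (tool z) along yaw (rad), tool y down
    z=np.array([np.cos(yaw),np.sin(yaw),0]); y=np.array([0,0,-1.]); x=np.cross(y,z)
    q=Rot.from_matrix(np.c_[x,y,z]).as_quat(); return np.r_[q[3],q[:3]]
E
python3 - <<'E'
from h import *
print("start axes\n",Rot.from_quat(np.r_[env.state()["tool_rot"][1:],env.state()["tool_rot"][0]]).as_matrix().round(2))
t=np.load("top0.npz"); p=t["p"]; hsv=cv2.cvtColor(cv2.medianBlur(p,5),cv2.COLOR_RGB2HSV)
H,S,V=[hsv[...,i].astype(int) for i in range(3)]
roi=np.zeros((400,640),bool); roi[165:290,120:235]=1
c=big(cv2.morphologyEx((roi&(S>140)&(V<118)).astype(np.uint8),cv2.MORPH_OPEN,np.ones((7,7)))); print("mat",rect("top",c,.003))
h2=cv2.cvtColor(p,cv2.COLOR_RGB2HSV); roi[:]=0; roi[185:240,380:426]=1
m=roi&(h2[...,1]<90); c=big(m); mm=np.zeros((400,640),np.uint8); cv2.drawContours(mm,[c],-1,1,-1)
uv=np.argwhere(mm)[:,::-1]; W=ray("top",uv,.008)[:,:2]
pts=(np.array([[447,293],[355,85],[278,112]])/5+[330,175])-.4
E=ray("top",pts,.008)[:,:2]; print("ends",E.round(3))
L=W[:,0]<E[1,0]-.025    # lower part of long arm only
vx,vy,x0,y0=cv2.fitLine((W[L]).astype(np.float32),2,0,.001,.001).ravel()
d=np.array([vx,vy])*np.sign(vx); n=np.array([-d[1],d[0]]); o=np.array([x0,y0])
s=(W-o)@d; r=(W-o)@n; print("long",s.min(),s.max(),np.ptp(s),"short",r.min(),r.max(),"yaw",np.degrees(np.arctan2(d[1],d[0])))
mid=o+d*(s.min()+s.max())/2; print("mid",mid,"grip",mid+.015*d)
t=np.load("scene0.npz"); p=t["p"]; roi[:]=0; roi[203:222,345:368]=1
u=np.argwhere(roi&(p.max(-1)<40)).mean(0)[::-1]; print("knob scene",u,ray("scene",u,.068), proj("scene",[[.59,-.005,.068]]))
for q in ([.59,-.005,.2],[.47,.33,.2],[.52,-.31,.2]):
    for y in range(-90,91,30): print(q[:2],y,np.round(ik(q,down(np.radians(y))),2) if ik(q,down(np.radians(y))) is not None else None)
E
```

```text
start axes
 [[-0.91 -0.    0.41]
 [-0.41  0.   -0.91]
 [-0.   -1.   -0.  ]]
mat (array([0.46845975, 0.33021634]), 249.65765380859375, 191.67135620117188, 4.359392166137695)
ends [[ 0.433 -0.362]
 [ 0.555 -0.313]
 [ 0.54  -0.268]]
long -0.051569221771220024 0.08879400371735736 0.14036322548857738 short -0.007318115040109104 0.048550163845534546 yaw 23.029598
mid [ 0.49833373 -0.3350334 ] grip [ 0.51213827 -0.3291653 ]
knob scene [356.44086022 212.56989247] [[ 0.58863776 -0.00290633  0.068     ]] [[356.40396163 213.2871769 ]]
[0.59, -0.005] -90 [-0.09  0.46  1.58 -0.    1.11  1.48]
[0.59, -0.005] -60 [-0.09  0.46  1.58 -0.    1.11  0.96]
[0.59, -0.005] -30 [-0.09  0.46  1.58 -0.    1.11  0.44]
[0.59, -0.005] 0 [-0.09  0.46  1.58 -0.    1.11 -0.09]
[0.59, -0.005] 30 [-0.09  0.46  1.58 -0.    1.11 -0.61]
[0.59, -0.005] 60 [-0.09  0.46  1.58 -0.    1.11 -1.13]
[0.59, -0.005] 90 [-0.09  0.46  1.58 -0.    1.11 -1.66]
[0.47, 0.33] -90 [ 0.53  0.43  1.62 -0.    1.09  2.1 ]
[0.47, 0.33] -60 [ 0.53  0.43  1.62 -0.    1.09  1.58]
[0.47, 0.33] -30 [ 0.53  0.43  1.62 -0.    1.09  1.05]
[0.47, 0.33] 0 [ 0.53  0.43  1.62 -0.    1.09  0.53]
[0.47, 0.33] 30 [ 0.53  0.43  1.62 -0.    1.09  0.01]
[0.47, 0.33] 60 [ 0.53  0.43  1.62 -0.    1.09 -0.52]
[0.47, 0.33] 90 [ 0.53  0.43  1.62 -0.    1.09 -1.04]
[0.52, -0.31] -90 [-0.61  0.48  1.53 -0.    1.13  0.96]
[0.52, -0.31] -60 [-0.61  0.48  1.53 -0.    1.13  0.43]
[0.52, -0.31] -30 [-0.61  0.48  1.53 -0.    1.13 -0.09]
[0.52, -0.31] 0 [-0.61  0.48  1.53 -0.    1.13 -0.61]
[0.52, -0.31] 30 [-0.61  0.48  1.53 -0.    1.13 -1.14]
[0.52, -0.31] 60 [-0.61  0.48  1.53 -0.    1.13 -1.66]
[0.52, -0.31] 90 [-0.61  0.48  1.53 -0.    1.13 -2.19]
```

Every size checks out: mat 249.7 x 191.7 mm, key 140.4 x 55.9 mm, lid 194 x 153.6 mm. The two knob fixes agree within 3 mm, so I'll grasp and lift.

```bash
python3 - <<'E'
from h import *
k=np.array([.5895,-.0047]); q=down(np.radians(-11.3))
env.reach([*k,.18],q)
print("descend stop",env.movel([*k,.055],.1,until_force=8), env.state()["position"])
env.clamp(40); s=env.state(); print("w",s["width"],s["position"],s["wrist_force"])
env.movel([*k,.075],.04); env.movel([*k,.20],.12); env.pause(.4)
s=env.state(); print("w",s["width"],s["wrist_force"],s["moment"],s["time_s"])
p,d=vision.grab_frame("scene"); cv2.imwrite("pics/lift.png",p[:,:,::-1])
E
```

```text
descend stop False [ 0.58987616 -0.0047319   0.05560538]
w 0.31532205384333767 [ 0.58962045 -0.00469543  0.0552609 ] [-0.40893934  0.13094862  4.43651785]
w 0.316061295587783 [ 0.13946943  0.18236658 -0.92572153] [0.01570896 0.00434738 0.03951453] 6.5167
```

View pics/lift.png

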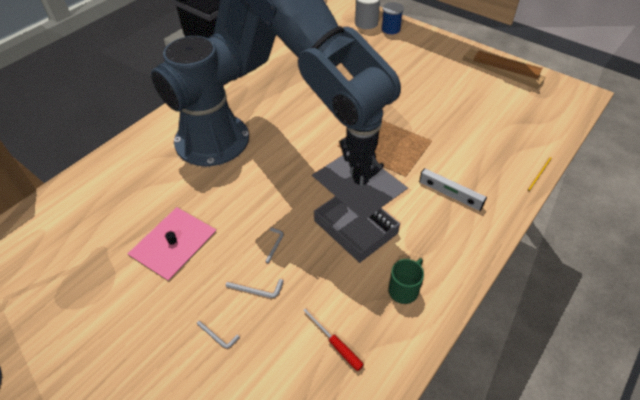

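The lid is held level and the case is open at (357,225), with the bits along its right-hand wall at (385,218), the world +y side. So the case yaw is about -11.3°, not flipped. Next I'll set the lid on the mat.

```bash
python3 - <<'E'
from h import *
m=np.array([.4685,.3302]); q=down(np.radians(4.4))
env.movel([*m,.20],.2,rotation=q); 
env.movel([*m,.035],.12); env.pause(.2)
print("touch",env.movel([*m,.0135],.02,until_force=3)); s=env.state(); print(s["position"],s["wrist_force"],s["time_s"])
z=s["position"][2]
if z<.021:
    env.gripper_open(); env.pause(.2); env.movel([*m,.13],.1)
    env.reach([.50,-.335,.25],down(np.radians(113)-np.pi))
for n in ("top",):
    p,d=vision.grab_frame(n); cv2.imwrite(f"pics/placed_{n}.png",p[:,:,::-1]); np.savez(f"{n}1.npz",p=p,d=d)
print(env.state()["q"],env.state()["time_s"])
E
```

```text
touch True
[0.46842203 0.3301184  0.01528389] [-0.8066637  -0.02270903  5.45514756] 11.1333
[-6.66431344e-01  4.27967038e-01  1.49018891e+00  4.91664833e-05
  1.22372147e+00  5.01698523e-01] 15.6917
```

View pics/placed_top.png

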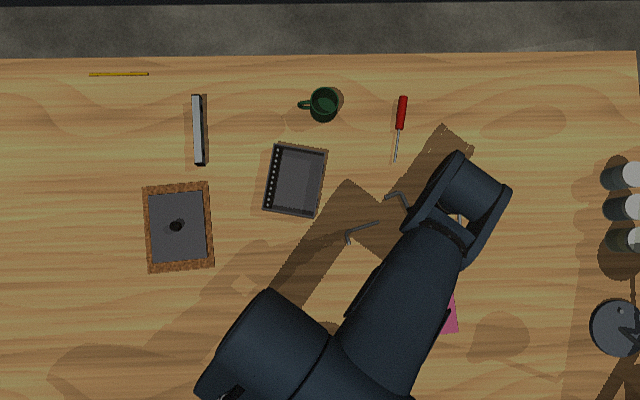

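The lid sits centred on the mat at (177,227). The open case at (295,180) shows its bits along the left edge, i.e. +y. Jaw clearance inside is tight (114 mm of open fingers against 122 mm of free floor). So I'll lay the key turned -35° relative to the case: the key spans about 90 mm in y and the fingers 106 mm. First I'll measure the case rim, then pick up the key.

```bash
python3 - <<'E'
from h import *
t=np.load("top1.npz"); p=t["p"]; h=cv2.cvtColor(p,cv2.COLOR_RGB2HSV)
roi=np.zeros((400,640),bool); roi[130:230,245:345]=1
c=big(cv2.morphologyEx((roi&(h[...,1]<75)).astype(np.uint8),cv2.MORPH_CLOSE,np.ones((5,5)))); print("case",rect("top",c,.048))
roi[:]=0; roi[183:275,138:218]=1
c=big(cv2.morphologyEx((roi&(h[...,1]<75)).astype(np.uint8),cv2.MORPH_OPEN,np.ones((3,3)))); print("lid",rect("top",c,.012))
g=np.array([.5121,-.3292]); q=down(np.radians(113-180))
env.reach([*g,.12],q)
print("stop",env.movel([*g,.003],.06,until_force=6),env.state()["position"])
env.clamp(70); s=env.state(); print("w",s["width"],s["position"],s["wrist_force"])
env.movel([*g,.02],.04); env.movel([*g,.2],.15); env.pause(.2)
s=env.state(); print("w",s["width"],s["wrist_force"],s["moment"],s["time_s"])
p,d=vision.grab_frame("scene"); cv2.imwrite("pics/key_up.png",cv2.resize(p[100:360,120:420,::-1],None,fx=2,fy=2))
E
```

```text
case (array([ 0.58902606, -0.00512241]), 191.08543395996094, 152.7297821044922, -11.321571350097656)
lid (array([0.46926587, 0.32989221]), 193.98703002929688, 153.1448211669922, 4.47027063369751)
stop False [ 0.51222334 -0.32932038  0.00326338]
w 0.12154561759821034 [ 0.51218237 -0.32927854  0.00327666] [-1.15232109 -0.74013084  5.52700285]
w 0.12398483079807336 [-0.4873723   0.41721875 -1.09355531] [ 0.02124185 -0.04068726 -0.00867202] 21.1917
```

View pics/key_up.png

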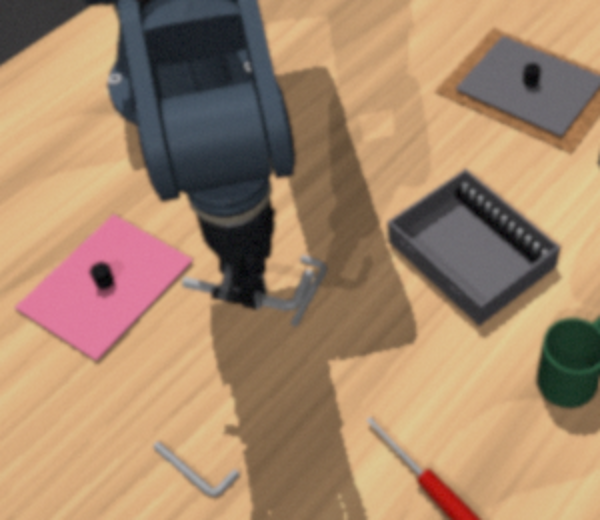

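The key is held level at crop (185,283)–(300,300), with its short arm in line with key A on the bench behind it. I'll lower it into the case.

```bash
python3 - <<'E'
from h import *
a=np.radians(-11.3); R=np.array([[np.cos(a),-np.sin(a)],[np.sin(a),np.cos(a)]])
g=np.array([.589,-.005])+R@[-.001,-.010]; q=down(np.radians(113-180-23-11.3-35))
print(g,ik([*g,.007],q))
env.movel([*g,.2],.15,rotation=q); env.movel([*g,.075],.12); env.pause(.2)
env.movel([*g,.022],.05); env.pause(.2)
print("touch",env.movel([*g,.005],.015,until_force=3)); s=env.state(); print(s["position"],s["wrist_force"],s["time_s"])
if s["position"][2]<.0125:
    env.gripper_open(); env.pause(.2); s=env.state(); print(s["wrist_force"],s["width"])
    env.movel([*g,.15],.08); 
    env.reach([.226,-.501,.25],down(-1.1))
    env.pause(.2)
    p,d=vision.grab_frame("top"); np.savez("top2.npz",p=p,d=d); cv2.imwrite("pics/end_top.png",cv2.resize(p[130:290,130:350,::-1],None,fx=3,fy=3))
    p,d=vision.grab_frame("scene"); cv2.imwrite("pics/end_scene.png",cv2.resize(p[100:300,280:480,::-1],None,fx=3,fy=3))
print(env.state()["time_s"])
E
```

```text
[ 0.58605992 -0.0146102 ] [-1.04326558e-01  7.21436397e-01  1.68753908e+00 -4.44089210e-16
  7.32617179e-01  2.27455721e+00]
touch True
[ 0.58596641 -0.01460004  0.007272  ] [-0.46488345 -0.28528627  3.98477301] 27.25
[ 1.1245311   0.13407729 -0.12209602] 0.9993110175764631
32.6
```

View pics/end_top.png

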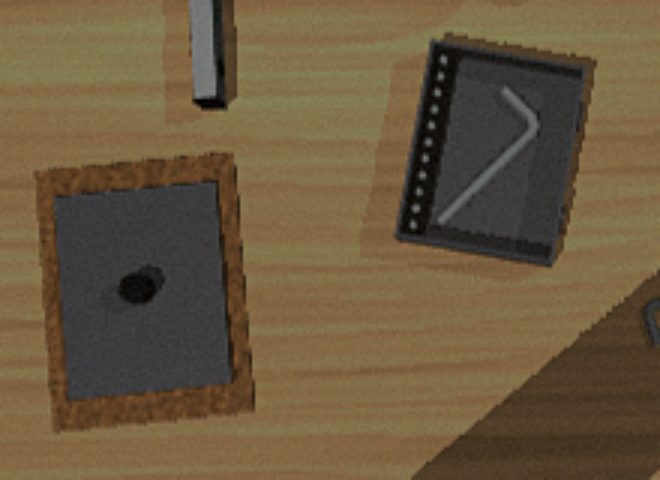

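View pics/end_scene.png

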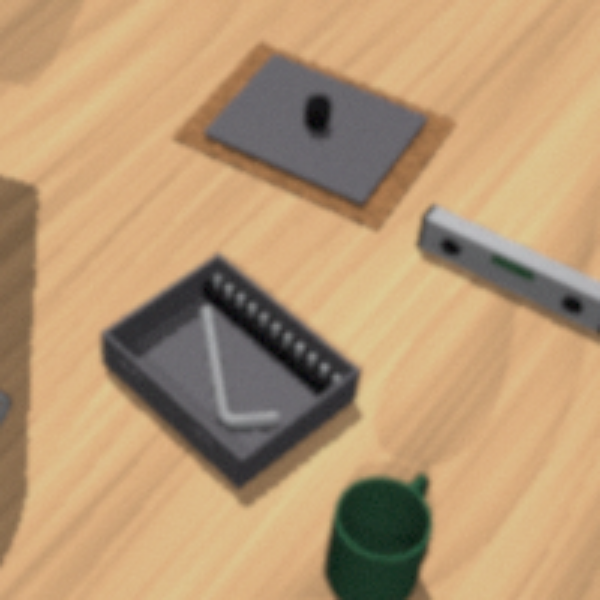

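Both views show the lid flat and centred on the mat, and the key on the case floor clear of the bits (long end at crop (440,222) in the top view). I'll check the key's height numerically, then sign off.

```bash
python3 - <<'E'
from h import *
from rig import ticket
t=np.load("top2.npz"); p=t["p"]; P=cloud("top",t["d"])
px=np.array([[440,222],[490,170],[536,125],[505,90]])/3+130-np.array([0,0]); px=np.round(px).astype(int)
a=np.radians(-11.3); R=np.array([[np.cos(a),-np.sin(a)],[np.sin(a),np.cos(a)]])
ok=True
for u,v in px:
    X=ray("top",[u,v],.014)[0]; z=np.median(P[v-1:v+2,u-1:u+2,2]); c=R.T@(X[:2]-[.589,-.005]); ok&=z<.022
    print((u,v),"case xy",c.round(3),"top z",z.round(4))
h=cv2.cvtColor(p,cv2.COLOR_RGB2HSV); roi=np.zeros((400,640),bool); roi[130:230,245:345]=1
print("case",rect("top",big(cv2.morphologyEx((roi&(h[...,1]<75)).astype(np.uint8),cv2.MORPH_CLOSE,np.ones((5,5)))),.048))
print(ok)
if ok: ticket.sign_off(); print("signed")
E
```

```text
(np.int64(277), np.int64(204)) case xy [-0.072  0.037] top z 0.0123
(np.int64(293), np.int64(187)) case xy [-0.016  0.   ] top z 0.0134
(np.int64(309), np.int64(172)) case xy [ 0.035 -0.038] top z 0.0087
(np.int64(298), np.int64(160)) case xy [ 0.064 -0.   ] top z 0.0137
case (array([ 0.58879712, -0.00514589]), 191.71542358398438, 152.67640686035156, -11.2637939453125)
True
the job is handed in; nothing more can be done
signed
```

I lifted the lid off the case by its knob and set it down flat, knob up, in the middle of the mat. I then laid the 140 x 55 mm hex key on the floor of the open case, beside the bits. The job is handed in after about 33 s of robot time; the sign-off gives no verdict.

- **Lid:** its centre measured about 1 mm from the mat's centre, square to the mat.
- **Hex key:** it lies inside the case walls, clear of the bits. Its top reads about 9–14 mm above the bench at four points, against 16 mm expected. The low 9 mm reading is at the bend, where the pixels probably mix with the floor, so I read this as lying flat.
- **Case:** it moved less than 1 mm.
- **Other things:** in the pictures the mug and spirit level look undisturbed, and the arm never went near the screwdriver. I did not measure them again.

No check failed. The one disagreement was a 2–3 mm difference between the two cameras' positions for the knob.

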